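Put the pots on the right rings of the hob

TASK

The three pots on the induction hob have been put back on the wrong rings: move them so that the kettle stands centred on the largest ring, the cast-iron teapot on the middle-sized ring and the long-handled coffee pot on the smallest, using the free oval zone as the place to park one on the way. Lift each pot and set it down gently and upright: never drop it, slide it across the glass from one zone to another, or stand it anywhere but on a ring or the oval zone. Leave the salt cellar, pepper mill and spoon rest where they are.

Things in the scene. Friction and masses are not known exactly. Their poses are not given: they have to be found in the camera images.
- kettle_center (a point): Steel stove kettle, 164 mm high: round body 165 mm across the foot, 86 mm high, lid knob to 111 mm, spout reaching 115 mm from the axis. Over the top, in line with the spout, a black bar handle: grip 84 mm long, 20 wide, 18 tall, its middle on the axis 155 mm above the underside. About 0.75 kg. Point: on the axis, 82 mm above the underside, 73 mm below the grip's middle; z up, x to the spout.
- teapot_center (a point): Dark cast-iron teapot, bumps round its belly, 138 mm high, body 132 mm across, lid knob to 101 mm, spout reaching 97 mm from the axis. Arched handle in line with the spout: round bar 10 mm thick, its top 50 mm straight and level, centred on the axis 133 mm above the underside. About 0.75 kg. Point: on the axis, 69 mm above the underside, 64 mm below the bar's middle; z up, x to the spout.
- coffee_pot_center (a point): Small open steel coffee pot (cezve), 100 mm across the foot, narrowing to a straight round neck 60 mm across from 54 mm height to the rim at 95 mm; grip it across the neck, along its y, 80 mm up. Long handle from the neck along its -x, 127 mm from the axis, end 103 mm high; lip at +x. About 0.25 kg. Point: on the axis, 47.5 mm above the underside; z up, x away from the handle.
- ring_large: Largest printed ring on the black glass of the hob, 220 mm across. Origin at its centre on the glass (the glass is 6 mm above the worktop), z up.
- ring_middle: Middle-sized printed ring on the glass, 180 mm across. Origin at its centre on the glass, z up.
- ring_small: Smallest printed ring on the glass, 145 mm across. Origin at its centre on the glass, z up.
- oval_zone: Printed oval (round-ended) roasting zone on the glass, 170 mm along its x by 260 mm along its y, empty at the start. Origin at its centre on the glass, z up. The four zones lie in the four quarters of the glass, 210 mm (front to back) and 280 mm (side to side) between centres.
- salt_cellar_center (a point): Round lidded wooden salt cellar standing on the middle of the hob between the zones, 66 mm across and 54 mm high; bystander. This point is on its axis, 24 mm above its underside.
- pepper_mill_center (a point): Dark wooden pepper mill standing on the glass near the far edge, 52 mm across and 134 mm high; bystander. This point is on its axis, 66 mm above its underside.
- spoon_rest_center (a point): Flat white ceramic spoon rest on the worktop to the left of the hob: dish 90 mm across with a 36 mm wide, 80 mm long tail towards its own -x, 10 mm high; bystander. This point is at the centre of the dish, 5 mm above the worktop.
Mind the look-alikes: they are no part of the job. What is shaped like the part that bears coffee_pot_center but purple is not meant.

How it is judged (in metres and radians):
On the way:
1. one of the pots is parked upright and let go on the oval zone (((horizontal distance between kettle_center and oval_zone below 0.08 m and height (world z) of kettle_center below 0.092 m and contact force between the fingers and kettle below 0.3 N and angle between kettle_center's own z axis and vertical below 0.06 rad and linear speed of kettle below 0.02 m/s) or (horizontal distance between teapot_center and oval_zone below 0.08 m and height (world z) of teapot_center below 0.079 m and contact force between the fingers and teapot below 0.3 N and angle between teapot_center's own z axis and vertical below 0.06 rad and linear speed of teapot below 0.02 m/s) or (horizontal distance between coffee_pot_center and oval_zone below 0.08 m and height (world z) of coffee_pot_center below 0.0575 m and contact force between the fingers and coffee_pot below 0.3 N and angle between coffee_pot_center's own z axis and vertical below 0.06 rad and linear speed of coffee_pot below 0.02 m/s))), for 0.2 s.
At the end, for the whole second after the job is handed in: The kettle stands on the largest ring, the teapot on the middle-sized ring and the coffee pot on the smallest ring, each with its axis within 15 mm of the ring's centre, upright on the glass (within 0.06 rad and 4 mm), released and at rest (horizontal distance between kettle_center and ring_large below 0.015 m and height (world z) of kettle_center between 0.084 and 0.092 m and angle between each of kettle_center, teapot_center, coffee_pot_center's own z axis and vertical below 0.06 rad and linear speed of each of kettle, teapot, coffee_pot below 0.02 m/s and horizontal distance between teapot_center and ring_middle below 0.015 m and height (world z) of teapot_center between 0.071 and 0.079 m and horizontal distance between coffee_pot_center and ring_small below 0.015 m and height (world z) of coffee_pot_center between 0.0495 and 0.0575 m); the robot touches nothing.
It fails at once if a pot is tipped by more than 0.5 rad (angle between any of kettle_center, teapot_center, coffee_pot_center's own z axis and vertical above 0.5 rad).
It fails at once if a pot stands on, or slides over, the glass or worktop more than 95 mm from the centres of all four zones ((height (world z) of kettle_center below 0.092 m and horizontal distance between kettle_center and ring_large above 0.095 m and horizontal distance between kettle_center and ring_middle above 0.095 m and horizontal distance between kettle_center and ring_small above 0.095 m and horizontal distance between kettle_center and oval_zone above 0.095 m) or (height (world z) of teapot_center below 0.079 m and horizontal distance between teapot_center and ring_large above 0.095 m and horizontal distance between teapot_center and ring_middle above 0.095 m and horizontal distance between teapot_center and ring_small above 0.095 m and horizontal distance between teapot_center and oval_zone above 0.095 m) or (height (world z) of coffee_pot_center below 0.0575 m and horizontal distance between coffee_pot_center and ring_large above 0.095 m and horizontal distance between coffee_pot_center and ring_middle above 0.095 m and horizontal distance between coffee_pot_center and ring_small above 0.095 m and horizontal distance between coffee_pot_center and oval_zone above 0.095 m)).
It fails at once if a pot is dropped or flung: faster than 0.4 m/s within 12 mm of the glass ((height (world z) of kettle_center below 0.1 m and linear speed of kettle above 0.4 m/s) or (height (world z) of teapot_center below 0.087 m and linear speed of teapot above 0.4 m/s) or (height (world z) of coffee_pot_center below 0.0655 m and linear speed of coffee_pot above 0.4 m/s)).
It fails at once if the salt cellar, pepper mill or spoon rest is moved by more than 20 mm (distance of any of salt_cellar_center, pepper_mill_center, spoon_rest_center from where it was at the start of the episode above 0.02 m).
It also fails if it takes over 120 s, if anything falls off the work surface, if the arm or the gripper's body presses on something with over 40 N, if the wrist force passes 120 N, or if a joint passes its speed limit or range.

ROBOT

A 6-joint arm with a two-finger parallel gripper is mounted at the origin on the work surface. World frame = base frame: x ahead of the robot, y to its left, z up, the work surface at z = 0. Lengths are in mm, angles in rad, forces in N, time in s.
With the tool pointing down it reaches from about 400 to 925 mm from the base axis. Payload 12.5 kg.
Tool frame: the origin (TCP) lies on the front face of the gripper's body, between the roots of the fingers; the fingertips stand 78 mm ahead of it and the grasp point (between the pads) lies 59 mm ahead of it (env.nose_length is the distance from the TCP to the fingertips, in mm); z points along the fingers, y is the line along which they close (so a half turn about z gives the same grasp; the last joint's range is limited). The gripper opens to 95 mm and grips with 3 to 60 N. Pads are 20 mm wide; open, the fingers measure 119 mm over their backs; the gripper's body (75 mm by 180 mm) begins 59 mm behind the grasp point.
Start: joints at [-1.218, 0.491, 1.559, -0, 1.092, -0.106], TCP at [276.817, -560.366, 292.261] pointing down, gripper open.
Joint ranges: [-3.1, 3.1], [-0.84, 2.19], [0.05, 2.79], [-1.13, 4.28], [0.06, 2.93], [-2.69, 2.69]. Speed limits (rad/s): [2.22, 2.22, 2.79, 3.14, 3.14, 3.14].

INTERFACE

Orientations are given as [roll, pitch, yaw] about the fixed x, y, z axes, in that order (R = Rz(yaw) Ry(pitch) Rx(roll)).
In Python, from cell import env gives the robot as it stands.
- The arm moves only by the tool jog_arm, never from a script. Its argument "motion" is a list of rows, each a list of 7 numbers: the turn, a rotation vector about the tool's x, y, z in degrees, then the shift along the tool's x, y, z in mm, then the finger opening in mm, from 0 to 95.1. In form: [[wx, wy, wz, x, y, z, hand], ...]. A call has 1 to 10 rows; each row shifts and turns the commanded pose from where the row before left it, along the tool's axes as they then stand; what a row does not reach is not made up. A row lasts 1/8 s, in which the tool goes at most 62.5 mm and 10.7 degrees, less where a joint would pass 70% of its speed; a pose out of reach is approached as far as the arm can. A call is refused whole if a number of a shift passes 62.5 or a number of a turn 10.7, either way. A call with a gripper value outside its range is refused whole. The fingers move at their own pace and stop on an object; the grip force is fixed at half the most. Time passes only in rows, so rows that do not move let the fingers close. It gives the time, the measured TCP pose, the force, the opening and the grip force at its end, in the units of the state.
- env.state(): the state, without advancing time (a new reading comes with each control period).
- env.read_camera(name): name is "scene" or "top" or "wrist"; returns a dict with "color" (420x560x3 uint8, red, green, blue), "z_map" (420x560 float32, mm along the optical axis (not along the pixel's ray), 0 where there is no reading), "camera_matrix" (3x3 intrinsics, pixels), "world_to_cam" (4x4, takes a point from world to camera coordinates). Camera axes: x right, y up, looking along -z (the intrinsics and any distortion apply to the point x, -y, -z); pixel columns grow to the right and rows downward; lengths in mm; the calibration is good to about 2 mm. A picture is of the moment at which its call begins.
- env.job_done(): hands the job in; it is judged then, once.
Trained networks look in the newest picture that a camera, given by its name, has taken for a name from the list of things; names that differ only in an ending like _2 or _b are one class to them, and where a whole thing is asked for, a point or a joint stands for the part that bears it (a point fixed in the world has none). Each returns a list of dicts, best first, with "score" (0 to 1); they miss things now and then, are a little off and sometimes report something else, mostly with a low value. They report only what shows in the picture. A call takes as long as a camera call. They do not tell look-alikes from the thing itself.
- env.recognise(camera, thing): "location" ([column, row] in pixels, amid what is visible of it).
The state is a dict: "t": time; "joints": joint angles; "qvel": joint speeds; "tau": joint torques, N m; "eef_pos": TCP position; "tcp_rot": TCP orientation; "ft_force": force on the tool from outside, world axes, zero at the start; "moment": the same for the moment, N m; "opening": opening from 0.0 (shut) to 1.0 (fully open); "grip_force": force on a finger pad.
Only numpy, scipy, OpenCV 4.12 (cv2) and the standard library are available. Lean on these libraries where they do the work, as an engineer would, in place of code of your own. Each camera call takes 0.05 s, during which the arm holds its last target. There are 200 camera calls.

## Working session

There is one attempt and no reset: what is moved stays moved. The work goes in short steps, Python scripts to look and compute and a tool call to move; the robot and the scene stay as the last step left them, time stands still between calls to the robot, and variables do not carry over. Pictures are saved under pics/ and viewed, at most 14 in all, crops included, and the job is handed in when it is done.

Besides the shell and the picture viewer there is one more tool, called after "Emit:" as a command line: name --pt "numbers of a row" for each row, then --argument value for the rest. jog_arm: Moves the arm, as the interface text tells. Its arguments: {"type":"object","properties":{"motion":{"type":"array"}},"required":["motion"]}

```bash
ls; mkdir -p pics
cat > h.py <<'E'
import numpy as np, cv2
from cell import env
def world(im,u,v,z=None):
    K=im["camera_matrix"];T=np.linalg.inv(im["world_to_cam"])
    d=np.array([(u-K[0,2])/K[0,0],-(v-K[1,2])/K[1,1],-1.0])
    if z is None: s=im["z_map"][int(round(v)),int(round(u))]; return (T@np.r_[d*s,1])[:3]
    r=T[:3,:3]@d; o=T[:3,3]; return o+r*(z-o[2])/r[2]
def cloud(im):
    K=im["camera_matrix"];T=np.linalg.inv(im["world_to_cam"]);z=im["z_map"]
    v,u=np.mgrid[:z.shape[0],:z.shape[1]]
    P=np.stack([(u-K[0,2])/K[0,0]*z,-(v-K[1,2])/K[1,1]*z,-z,np.ones_like(z)],-1)@T.T
    P=P[...,:3]; P[z==0]=np.nan; return P
def save(im,n): cv2.imwrite("pics/"+n+".png",cv2.cvtColor(im["color"],cv2.COLOR_RGB2BGR))
E
python3 - <<'E'
from h import *
np.set_printoptions(precision=1,suppress=True)
for c in("top","scene"):
    im=env.read_camera(c); save(im,c+"0"); np.savez(c+"0.npz",**im)
    for t in "kettle_center teapot_center coffee_pot_center ring_large ring_middle ring_small oval_zone salt_cellar_center pepper_mill_center".split():
        print(c,t,[(np.round(r["location"]),round(r["score"],2),world(im,*r["location"])) for r in env.recognise(c,t)])
s=env.state();print(s["t"],s["eef_pos"],s["tcp_rot"])
E
```

```text
pics
top kettle_center [(array([409., 249.]), 0.6, array([ 374.3,  183.4, 1302.6]))]
top teapot_center [(array([413., 163.]), 0.65, array([ 641.1, -121.2,   89.3]))]
top coffee_pot_center [(array([128., 305.]), 0.91, array([304.3, 537.5,  80.4])), (array([301., 164.]), 0.71, array([654.8, 137.7,  13.5]))]
top ring_large [(array([280., 150.]), 0.96, array([690.7, 189.9,   7.6]))]
top ring_middle [(array([416., 210.]), 0.96, array([ 542. , -147.2,    7.8]))]
top ring_small [(array([386., 164.]), 0.51, array([647.7, -66.8,  43.3]))]
top oval_zone [(array([290., 207.]), 0.65, array([545.8, 164.5,   4. ]))]
top salt_cellar_center [(array([356., 206.]), 0.76, array([542.3,   7.2,  53.9])), (array([415., 213.]), 0.75, array([ 534.8, -145.4,    3.2]))]
top pepper_mill_center [(array([354., 114.]), 0.92, array([749.8,  20.7, 120.7])), (array([293., 207.]), 0.38, array([546.8, 156.5,   3.1]))]
scene kettle_center [(array([183., 186.]), 0.97, array([ 486.9, -112.5,   84. ]))]
scene teapot_center [(array([162., 240.]), 0.8, array([ 678.6, -112.3,   86.7]))]
scene coffee_pot_center [(array([253., 256.]), 0.87, array([689.8, 143.1, 102.5])), (array([411., 178.]), 0.7, array([322.7, 554.6,  81.2]))]
scene ring_large [(array([261., 276.]), 0.89, array([701.2, 166.1,  17.2]))]
scene ring_middle [(array([172., 212.]), 0.68, array([ 532.3, -145. ,    6.8]))]
scene ring_small [(array([158., 263.]), 0.86, array([ 713.8, -122.9,   19.6])), (array([253., 254.]), 0.15, array([631.6, 128.2,   9. ]))]
scene oval_zone [(array([304., 226.]), 0.75, array([506.1, 256.5,   8.7])), (array([251., 256.]), 0.15, array([689.5, 137.7, 100.8]))]
scene salt_cellar_center [(array([215., 218.]), 0.96, array([561.3,   1.8,  55.9]))]
scene pepper_mill_center [(array([198., 284.]), 0.58, array([785.8,  19.8,  83.3]))]
1.0 [ 276.8 -560.4  292.2] [3.1 0.  0.5]
```

View pics/top0.png

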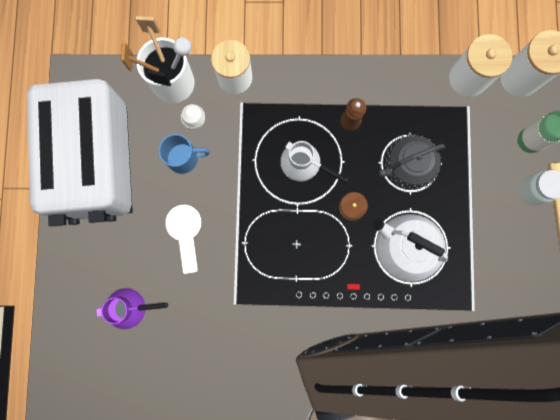

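View pics/scene0.png

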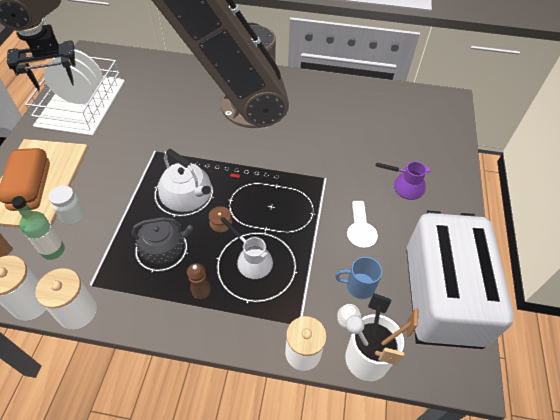

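The top view shows the coffee pot on the large ring (299,161), the teapot on the small ring (411,161) and the kettle on the middle ring (411,247). The oval at (297,244) is empty, and the purple look-alike sits at (123,308). Next I'll measure each of them.

```bash
cat > m.py <<'E'
from h import *
np.set_printoptions(precision=1,suppress=True)
im=dict(np.load("top0.npz"));P=cloud(im);g=cv2.cvtColor(im["color"],cv2.COLOR_RGB2GRAY)
C=im["color"].astype(int)
white=(g>110)&(np.abs(P[...,2]-6)<9)
# printed frame: left/right borders excluded by radius windows; fit rings on plane z=6
from scipy.optimize import least_squares
v,u=np.nonzero(white); W=np.array([world(im,a,b,6.0)[:2] for a,b in zip(u,v)])
def ring(px,r):
    c0=world(im,*px,6.0)[:2]
    for tol in(25,12,6,4):
        d=np.hypot(*(W-c0).T); Q=W[abs(d-r)<tol]
        c0=least_squares(lambda p:np.hypot(*(Q-p).T)-r,c0,loss="soft_l1",f_scale=2).x
    f=least_squares(lambda p:np.hypot(*(Q-p[:2]).T)-p[2],[*c0,r]).x
    return c0,len(Q),f
for n,px,r in(("large",(299,161),110),("middle",(411,247),90),("small",(411,163),72.5)): print(n,ring(px,r))
print("oval",world(im,296.5,244,6.0))
def blob(n,px,zl,zh,R):
    c=world(im,*px,(zl+zh)/2)[:2]
    S=P[(P[...,2]>zl)&(P[...,2]<zh)&(np.hypot(P[...,0]-c[0],P[...,1]-c[1])<R)]
    r=cv2.minAreaRect(S[:,:2].astype(np.float32)); e,V=np.linalg.eigh(np.cov(S[:,:2].T))
    print(n,len(S),"med",np.median(S,0),"rect",r,"axis deg",np.degrees(np.arctan2(V[1,1],V[0,1]))%180,"zmax",S[:,2].max())
blob("kettle",(427,244),155,185,70)
blob("teapot",(413,160),128,155,60)
blob("coffee rim",(301,154),92,112,45)
blob("salt",(353,206),40,75,45); blob("mill",(356,104),110,150,45)
E
python3 m.py
python3 - <<'E'
import cv2
a=cv2.imread("pics/top0.png")[95:315,230:480]
cv2.imwrite("pics/crop0.png",cv2.resize(a,(680,598),interpolation=cv2.INTER_CUBIC))
E
```

```text
large (array([664.2, 145.4]), 571, array([664.2, 145.5, 108.8]))
middle (array([ 450.9, -131.8]), 495, array([ 450.8, -131.9,   89. ]))
small (array([ 661.7, -136.4]), 237, array([ 661.3, -135.6,   71.7]))
oval [453.8 147.7   6. ]
kettle 411 med [ 448.8 -124.1  169. ] rect ((448.743896484375, -126.03848266601562), (102.78109741210938, 21.213930130004883), 61.39217758178711) axis deg 61.32538035459014 zmax 175.2535297658526
teapot 165 med [ 650.7 -120.5  141.9] rect ((650.95654296875, -120.08415222167969), (10.336966514587402, 87.30545806884766), 22.78649139404297) axis deg 112.95103311665149 zmax 148.70777612180154
coffee rim 178 med [672.2 148.   99.8] rect ((660.7587280273438, 140.73257446289062), (73.90116119384766, 58.4694709777832), 21.463706970214844) axis deg 52.032809187539556 zmax 109.59504624567217
salt 567 med [545.9  12.8  53.9] rect ((546.7689819335938, 12.622390747070312), (63.13492202758789, 62.12968826293945), 76.92074584960938) axis deg 152.82725323752612 zmax 64.28071937273648
mill 292 med [764.3  15.6 126.7] rect ((768.0025024414062, 14.197908401489258), (43.568389892578125, 43.517452239990234), 47.028079986572266) axis deg 74.6386297454667 zmax 142.10897046479954
```

View pics/crop0.png

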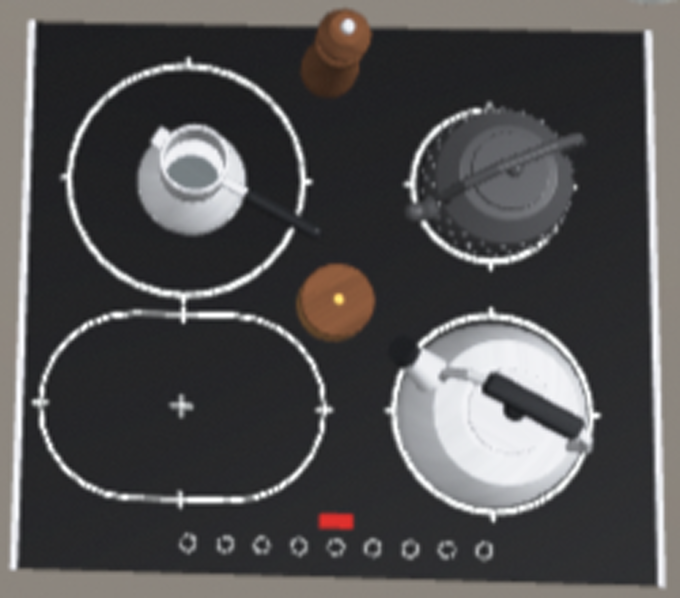

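Run:
```python
from h import *
np.set_printoptions(precision=1,suppress=True)
im=dict(np.load("top0.npz"))
def w(n,cx,cy,z): p=world(im,230+cx/2.72,95+cy/2.718,z); print(n,p[:2]); return p
a=w("coffee rim",194,160,101); w("coffee foot",193,183,12)
b=w("coffee handle end",318,232,106); print(np.degrees(np.arctan2(*(a-b)[1::-1])))
w("kettle grip",533,405,168); w("kettle knob",513,410,113);w("kettle body circ",492,413,20)
a=w("kettle grip e1",487,383,170);b=w("grip e2",580,430,170);print(np.linalg.norm(a-b))
w("teapot knob",514,172,104); w("teapot handle e1",440,200,125);w("teapot handle e2",580,140,125)
w("teapot body circ",500,183,40)
P=cloud(im)
c=np.array([650.8,-120.3]); S=P[(P[...,2]>110)&(P[...,2]<155)&(np.hypot(P[...,0]-c[0],P[...,1]-c[1])<85)]
d=np.array([np.cos(np.radians(113)),np.sin(np.radians(113))]); t=(S[:,:2]-c)@d
for k in range(-80,81,10):
    m=abs(t-k)<5; print(k,m.sum(),np.median(S[m],0) if m.any() else "")
```

```text
coffee rim [659.  140.4]
coffee foot [658.4 138. ]
coffee handle end [596.  35.]
59.138190105880895
kettle grip [ 447.1 -125.8]
kettle knob [ 446.3 -124.2]
kettle body circ [ 449.  -129.6]
kettle grip e1 [463.9 -89.6]
grip e2 [ 427.7 -161.5]
80.5383629235371
teapot knob [ 649.9 -132.2]
teapot handle e1 [620.6 -64.6]
teapot handle e2 [ 672.9 -182.4]
teapot body circ [ 654.4 -136.3]
-80 0 
-70 3 [ 675.8 -184.6  118.3]
-60 17 [ 674.6 -175.3  131.9]
-50 13 [ 670.2 -166.1  138.4]
-40 19 [ 665.5 -156.9  142.3]
-30 20 [ 662.1 -146.8  144.2]
-20 19 [ 657.9 -138.1  143.4]
-10 17 [ 655.  -129.   143.4]
0 19 [ 650.7 -120.5  143.4]
10 21 [ 645.9 -111.2  143.6]
20 23 [ 642.8 -101.2  138.8]
30 21 [638.7 -92.4 133.7]
40 26 [634.5 -83.7 125.7]
50 12 [631.7 -77.4 112.5]
60 0 
70 0 
80 0
```

```bash
cat > go.py <<'E'
import sys
from h import *
from scipy.spatial.transform import Rotation as Ro
# go.py x y z alpha_deg : target TCP
def show(x,y,z,al):
    s=env.state(); R=Ro.from_euler("xyz",s["tcp_rot"]); T=Ro.from_euler("xyz",[np.pi,0,np.radians(al)])
    if (np.degrees(s["tcp_rot"][2])-al+180)%360>0: pass
    print("t",round(s["t"],2),"pos",np.round(s["eef_pos"],1),"rot",np.round(np.degrees(s["tcp_rot"]),1),"F",np.round(s["ft_force"],1),"grip",s["opening"],s["grip_force"])
    print("turn",np.round(np.degrees((R.inv()*T).as_rotvec()),1),"shift after",np.round(T.inv().apply(np.array([x,y,z])-s["eef_pos"]),1), "tool-axes now",np.round(R.inv().apply(np.array([x,y,z])-s["eef_pos"]),1))
if __name__=="__main__": show(*map(float,sys.argv[1:]))
E
python3 go.py 659 140 292 59
```

```text
t 1.0 pos [ 276.8 -560.4  292.2] rot [180.    0.   26.3] F [-0.2  0.1 -0.5] grip 1.0015465151313954 0.0
turn [  0.    0.  -32.7] shift after [ 7.972e+02 -3.310e+01  2.000e-01] tool-axes now [ 6.528e+02 -4.587e+02  2.000e-01]
```

Emit:
jog_arm --pt "0 0 -8.2 0 0 0 95" --pt "0 0 -8.2 0 0 0 95" --pt "0 0 -8.2 0 0 0 95" --pt "0 0 -8.1 0 0 0 95" --pt "0 0 0 20 0 0 95" --pt "0 0 0 40 0 0 95" --pt "0 0 0 40 0 0 95" --pt "0 0 0 40 0 0 95" --pt "0 0 0 40 0 0 95" --pt "0 0 0 40 0 0 95"

```text
t: 2.25
eef_pos: [390.9, -369.5, 292.4]
tcp_rot: [3.141, -0.0, 1.026]
ft_force: [1.0, 0.7, 0.5]
opening: 1.001
grip_force: 0.0
```

Emit:
jog_arm --pt "0 0 0 45 -3 0 95" --pt "0 0 0 45 -3 0 95" --pt "0 0 0 45 -3 0 95" --pt "0 0 0 45 -3 0 95" --pt "0 0 0 45 -3 0 95" --pt "0 0 0 45 -3 0 95" --pt "0 0 0 45 -3 0 95" --pt "0 0 0 40 -3 0 95" --pt "0 0 0 30 -3 0 95" --pt "0 0 0 10 -3 0 95"

```text
t: 3.5
eef_pos: [567.8, -15.6, 292.2]
tcp_rot: [-3.141, -0.0, 1.029]
ft_force: [-0.7, -0.1, 0.2]
opening: 1.001
grip_force: 0.0
```

```bash
python3 go.py 659 140 292 59
```

```text
t 3.5 pos [567.8 -15.6 292.2] rot [-180.    -0.    58.9] F [-0.7 -0.1  0.2] grip 1.0010351763892165 0.0
turn [-0.  -0.  -0.1] shift after [180.4  -2.    0.2] tool-axes now [180.4  -2.1   0.2]
```

Emit:
jog_arm --pt "0 0 0 30 0 0 95" --pt "0 0 0 40 0 0 95" --pt "0 0 0 40 0 0 95" --pt "0 0 0 40 -1 0 95" --pt "0 0 0 20 -1 0 95" --pt "0 0 0 10 0 0 95" --pt "0 0 0 0 0 0 95" --pt "0 0 0 0 0 0 95"

```text
t: 4.5
eef_pos: [658.7, 136.5, 292.3]
tcp_rot: [-3.142, 0.0, 1.028]
ft_force: [-0.1, -1.6, 0.5]
opening: 0.998
grip_force: 0.0
```

```bash
python3 go.py 659 140 145 59
python3 - <<'E'
from h import *
np.set_printoptions(precision=1,suppress=True)
im=env.read_camera("wrist"); save(im,"w1"); np.savez("w1.npz",**im)
for t in("coffee_pot_center","ring_large"): print([(r["location"],r["score"],world(im,*r["location"])) for r in env.recognise("wrist",t)])
E
```

```text
t 4.5 pos [658.7 136.5 292.3] rot [-180.     0.    58.9] F [-0.1 -1.6  0.5] grip 0.9976719104973104 0.0
turn [-0.   0.  -0.1] shift after [  3.2  -1.5 147.3] tool-axes now [  3.2  -1.5 147.3]
[([278.3, 193.5], 0.57, array([655.1, 132.1,  11.5]))]
[([277.7, 137.3], 0.58, array([686.5, 185.5,   5.5]))]
```

View pics/w1.png

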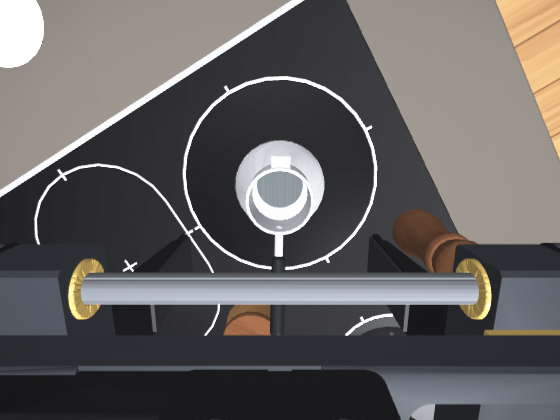

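The wrist view shows the rim at about (279,200), with the handle straight down the image, so the yaw is right. The large ring is centred near (280,172).

Run:
```python
from h import *
np.set_printoptions(precision=1,suppress=True)
im=dict(np.load("w1.npz"))
print("rim",world(im,279,200,101.),"foot",world(im,279.5,185,10.),"ring",world(im,280.5,172.5,6.),"ovalcross",world(im,130,266,6.))
P=cloud(im); S=P[(abs(P[...,2]-101)<4)&(np.hypot(P[...,0]-659,P[...,1]-140)<40)]
print(len(S),cv2.minEnclosingCircle(S[:,:2].astype(np.float32)))
```

```text
rim [661.6 141.4 101. ] foot [661.1 139.5  10. ] ring [669.1 150.6   6. ] ovalcross [455.1 147.5   6. ]
950 ((662.8814697265625, 143.8986358642578), 34.63454818725586)
```

Emit:
jog_arm --pt "0 0 0 5 -1 20 95" --pt "0 0 0 0 0 30 95" --pt "0 0 0 0 0 30 95" --pt "0 0 0 0 0 30 95" --pt "0 0 0 0 0 20 95" --pt "0 0 0 0 0 12 95" --pt "0 0 0 0 0 5 95" --pt "0 0 0 0 0 0 80" --pt "0 0 0 0 0 0 65" --pt "0 0 0 0 0 0 50"

```text
t: 5.9
eef_pos: [660.9, 142.3, 145.9]
tcp_rot: [3.141, -0.001, 1.029]
ft_force: [-1.3, 1.2, -0.1]
opening: 0.74
grip_force: 0.0
```

Emit:
jog_arm --pt "0 0 0 0 0 0 40" --pt "0 0 0 0 0 0 40" --pt "0 0 0 0 0 0 40" --pt "0 0 0 0 0 0 40"

```text
t: 6.4
eef_pos: [660.9, 142.2, 145.6]
tcp_rot: [3.141, -0.0, 1.03]
ft_force: [0.9, -0.6, 5.5]
opening: 0.621
grip_force: 30.0
```

Emit:
jog_arm --pt "0 0 0 0 0 -5 40" --pt "0 0 0 0 0 -15 40" --pt "0 0 0 0 0 -25 40" --pt "0 0 0 0 0 -30 40" --pt "0 0 0 0 0 -25 40" --pt "0 0 0 -7 -12 0 40" --pt "0 0 0 -14 -25 0 40" --pt "0 0 0 -17 -30 0 40" --pt "0 0 0 -17 -30 0 40" --pt "0 0 0 -17 -30 0 40"

```text
t: 7.65
eef_pos: [512.2, 145.9, 244.2]
tcp_rot: [-3.14, 0.001, 1.03]
ft_force: [-0.2, -0.1, -3.6]
opening: 0.622
grip_force: 30.0
```

Emit:
jog_arm --pt "0 0 0 -14 -25 0 40" --pt "0 0 0 -10 -17 0 40" --pt "0 0 0 -6 -11 0 40" --pt "0 0 0 0 0 0 40" --pt "0 0 0 0 0 0 40"

```text
t: 8.28
eef_pos: [454.4, 147.6, 245.1]
tcp_rot: [3.141, -0.0, 1.029]
ft_force: [-0.3, 0.8, -3.2]
opening: 0.615
grip_force: 30.0
```

```bash
python3 go.py 454 147 146 59
```

```text
t 8.28 pos [454.4 147.6 245.1] rot [180.  -0.  59.] F [-0.3  0.8 -3.2] grip 0.6153501194339981 29.9993913481012
turn [ 0. -0. -0.] shift after [-0.7 -0.  99.1] tool-axes now [-0.7 -0.1 99.1]
```

Emit:
jog_arm --pt "0 0 0 0 0 15 40" --pt "0 0 0 0 0 25 40" --pt "0 0 0 0 0 25 40" --pt "0 0 0 0 0 15 40" --pt "0 0 0 0 0 8 40" --pt "0 0 0 0 0 4 40" --pt "0 0 0 0 0 3 40" --pt "0 0 0 0 0 2 40" --pt "0 0 0 0 0 1 40" --pt "0 0 0 0 0 0 40"

```text
t: 9.52
eef_pos: [453.9, 147.6, 147.3]
tcp_rot: [3.141, -0.0, 1.03]
ft_force: [0.2, -0.7, -3.5]
opening: 0.618
grip_force: 30.0
```

Emit:
jog_arm --pt "0 0 0 0 0 1 40" --pt "0 0 0 0 0 0 40"

```text
t: 9.78
eef_pos: [453.9, 147.6, 146.2]
tcp_rot: [3.142, 0.0, 1.03]
ft_force: [-0.1, -0.0, -3.0]
opening: 0.62
grip_force: 30.0
```

Emit:
jog_arm --pt "0 0 0 0 0 0.5 40" --pt "0 0 0 0 0 0.5 40" --pt "0 0 0 0 0 0 40"

```text
t: 10.15
eef_pos: [453.9, 147.6, 145.5]
tcp_rot: [3.141, -0.0, 1.03]
ft_force: [-1.9, -0.1, 5.0]
opening: 0.622
grip_force: 30.0
```

Emit:
jog_arm --pt "0 0 0 0 0 0 95" --pt "0 0 0 0 0 0 95" --pt "0 0 0 0 0 0 95" --pt "0 0 0 0 0 0 95" --pt "0 0 0 0 0 0 95" --pt "0 0 0 0 0 -25 95" --pt "0 0 0 0 0 -40 95" --pt "0 0 0 0 0 -40 95" --pt "0 0 0 0 0 -40 95" --pt "0 0 0 0 0 -2 95"

```text
t: 11.4
eef_pos: [454.4, 147.7, 294.6]
tcp_rot: [3.138, -0.003, 1.03]
ft_force: [0.7, 0.3, -0.2]
opening: 0.997
grip_force: 0.0
```

```bash
python3 go.py 447.5 -126 292 61.5
```

```text
t 11.4 pos [454.4 147.7 294.6] rot [179.8  -0.2  59. ] F [ 0.7  0.3 -0.2] grip 0.9967910564405555 0.0
turn [ 0.2 -0.2 -2.5] shift after [-243.9  124.5    2.6] tool-axes now [-238.2  135.1    2.4]
```

Turn, then shift (-244,124).

Emit:
jog_arm --pt "0 0 -2.5 0 0 0 95" --pt "0 0 0 -22 11 0 95" --pt "0 0 0 -40 20 0 95" --pt "0 0 0 -40 20 0 95" --pt "0 0 0 -40 20 0 95" --pt "0 0 0 -40 20 0 95" --pt "0 0 0 -32 17 0 95" --pt "0 0 0 -20 11 0 95" --pt "0 0 0 -10 5 0 95" --pt "0 0 0 0 0 0 95"

```text
t: 12.65
eef_pos: [446.2, -126.1, 291.7]
tcp_rot: [-3.141, 0.0, 1.072]
ft_force: [-0.0, -0.2, -0.4]
opening: 1.001
grip_force: 0.0
```

```bash
python3 go.py 447.5 -126 220 61.5
python3 - <<'E'
from h import *
im=env.read_camera("wrist"); save(im,"w2"); np.savez("w2.npz",**im)
E
```

```text
t 12.65 pos [ 446.2 -126.1  291.7] rot [-180.     0.    61.4] F [-0.  -0.2 -0.4] grip 1.0012430010316147 0.0
turn [-0.   0.  -0.1] shift after [ 0.7  1.1 71.7] tool-axes now [ 0.7  1.1 71.7]
```

View pics/w2.png

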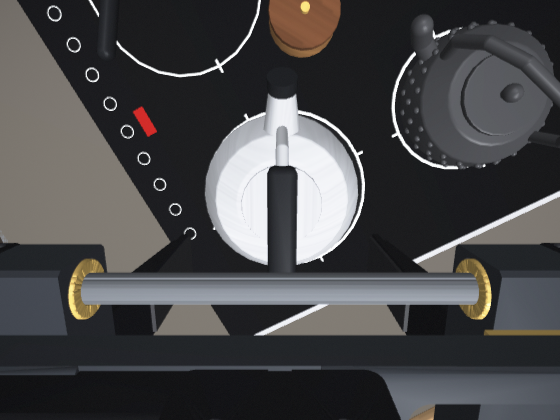

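Kettle handle upright at column 283, spout at (283,83), aligned with the fingers. Now I'll measure where its axis is.

```bash
cat > k.py <<'E'
from h import *
np.set_printoptions(precision=1,suppress=True)
im=dict(np.load("w2.npz")); P=cloud(im)
d=np.array([np.cos(np.radians(61.4)),np.sin(np.radians(61.4))]);n=np.array([d[1],-d[0]])
c=np.array([447.,-126]); S=P[(P[...,2]>156)&(P[...,2]<180)&(np.hypot(P[...,0]-c[0],P[...,1]-c[1])<80)]
t=(S[:,:2]-c)@d; m=(S[:,:2]-c)@n
print("along",t.min(),t.max(),"lat",np.percentile(m,[2,50,98]), "z",np.median(S[:,2]))
for a,b in((283,165),(283,240)): p=world(im,a,b,170.)[:2]-c; print(p@d,p@n)
# body widest circle at image
p=world(im,282,188,20.)[:2]; print("body low",p,(p-c)@d,(p-c)@n)
print("knob skirt",world(im,282,206,90.))
E
python3 k.py
```

```text
along -32.614192431437324 47.84904115319084 lat [-8.4  1.2 10.5] z 169.09154101732491
42.58967981143904 1.7788318542234618
-7.426533164083861 1.9267436358545738
body low [ 449.9 -125.5] 1.851069524948776 2.3001972748374775
knob skirt [ 447.4 -129.    90. ]
```

Emit:
jog_arm --pt "0 0 0 1.5 2 15 95" --pt "0 0 0 0 0 20 95" --pt "0 0 0 0 0 20 95" --pt "0 0 0 0 0 12 95" --pt "0 0 0 0 0 5 70" --pt "0 0 0 0 0 0 50" --pt "0 0 0 0 0 0 30" --pt "0 0 0 0 0 0 15" --pt "0 0 0 0 0 0 5" --pt "0 0 0 0 0 0 5"

```text
t: 13.95
eef_pos: [448.9, -125.7, 220.3]
tcp_rot: [3.141, 0.0, 1.073]
ft_force: [0.3, -0.7, 0.7]
opening: 0.425
grip_force: 0.0
```

Emit:
jog_arm --pt "0 0 0 0 0 0 5" --pt "0 0 0 0 0 0 5" --pt "0 0 0 0 0 0 5" --pt "0 0 0 0 0 0 5" --pt "0 0 0 0 0 0 5" --pt "0 0 0 0 0 0 5"

```text
t: 14.7
eef_pos: [448.7, -125.6, 220.1]
tcp_rot: [-3.141, 0.0, 1.073]
ft_force: [-2.2, 0.9, -1.0]
opening: 0.21
grip_force: 30.0
```

Emit:
jog_arm --pt "0 0 0 0 0 -4 5" --pt "0 0 0 0 0 -10 5" --pt "0 0 0 0 0 -20 5" --pt "0 0 0 0 0 -25 5" --pt "0 0 0 0 0 -25 5" --pt "0 0 0 0 0 -20 5" --pt "0 0 0 0 0 -12 5" --pt "0 0 0 0 0 -4 5" --pt "0 0 0 0 0 0 5"

```text
t: 15.82
eef_pos: [448.7, -125.6, 339.9]
tcp_rot: [-3.141, 0.0, 1.073]
ft_force: [0.0, 0.3, -6.0]
opening: 0.21
grip_force: 30.0
```

```bash
cat > rf.py <<'E'
from h import *
from scipy.optimize import least_squares
np.set_printoptions(precision=1,suppress=True)
def ringfit(im,c0,r,P=None):
    P=cloud(im); g=cv2.cvtColor(im["color"],cv2.COLOR_RGB2GRAY)
    v,u=np.nonzero((g>110)&(abs(P[...,2]-6)<9)); W=np.array([world(im,a,b,6.0)[:2] for a,b in zip(u,v)])
    for tol in(15,10,6,4):
        Q=W[abs(np.hypot(*(W-c0).T)-r)<tol]
        c0=least_squares(lambda p:np.hypot(*(Q-p).T)-r,c0,loss="soft_l1",f_scale=2).x
    return c0,len(Q)
if __name__=="__main__":
    print(ringfit(dict(np.load("w1.npz")),[664,145],108.8)); print(ringfit(dict(np.load("w2.npz")),[451,-132],89)); print(ringfit(dict(np.load("w2.npz")),[661,-135],71.7))
E
python3 rf.py; python3 go.py 665 145.5 330 61.5
```

```text
(array([664.2, 144.5]), 2318)
(array([ 449.7, -132.6]), 803)
(array([ 661.6, -135.7]), 633)
t 15.82 pos [ 448.7 -125.6  339.9] rot [-180.     0.    61.5] F [ 0.   0.3 -6. ] grip 0.21014327138179326 29.99617964029312
turn [-0.  0. -0.] shift after [341.4  60.7   9.9] tool-axes now [341.4  60.6   9.9]
```

Emit:
jog_arm --pt "0 0 0 12 2 0 5" --pt "0 0 0 25 4 0 5" --pt "0 0 0 38 7 0 5" --pt "0 0 0 40 7 0 5" --pt "0 0 0 40 7 0 5" --pt "0 0 0 40 7 0 5" --pt "0 0 0 40 7 0 5" --pt "0 0 0 38 7 0 5" --pt "0 0 0 32 6 0 5" --pt "0 0 0 20 4 0 5"

```text
t: 17.08
eef_pos: [655.7, 134.6, 338.6]
tcp_rot: [-3.14, 0.001, 1.074]
ft_force: [0.1, 0.3, -6.7]
opening: 0.21
grip_force: 30.0
```

Emit:
jog_arm --pt "0 0 0 11 2 0 5" --pt "0 0 0 4 1 0 5" --pt "0 0 0 0 0 0 5" --pt "0 0 0 0 0 0 5"

```text
t: 17.58
eef_pos: [664.5, 143.5, 340.4]
tcp_rot: [3.142, 0.0, 1.073]
ft_force: [-0.0, 0.8, -6.9]
opening: 0.205
grip_force: 30.0
```

```bash
python3 go.py 664.3 145 220 61.5
```

```text
t 17.57 pos [664.5 143.5 340.4] rot [180.    0.   61.5] F [-0.   0.8 -6.9] grip 0.20474843727208628 29.99882161617279
turn [ 0.  0. -0.] shift after [  1.3  -0.9 120.4] tool-axes now [  1.3  -0.9 120.4]
```

Emit:
jog_arm --pt "0 0 0 1 -1 10 5" --pt "0 0 0 0 0 22 5" --pt "0 0 0 0 0 25 5" --pt "0 0 0 0 0 25 5" --pt "0 0 0 0 0 18 5" --pt "0 0 0 0 0 10 5" --pt "0 0 0 0 0 4 5" --pt "0 0 0 0 0 2 5" --pt "0 0 0 0 0 1 5" --pt "0 0 0 0 0 0 5"

```text
t: 18.82
eef_pos: [664.4, 145.4, 223.6]
tcp_rot: [3.141, -0.0, 1.073]
ft_force: [-0.4, 0.7, -6.4]
opening: 0.206
grip_force: 30.0
```

Emit:
jog_arm --pt "0 0 0 0 0 1 5" --pt "0 0 0 0 0 0.7 5" --pt "0 0 0 0 0 0 5" --pt "0 0 0 0 0 0 5"

```text
t: 19.32
eef_pos: [664.4, 145.4, 221.5]
tcp_rot: [3.141, 0.0, 1.073]
ft_force: [-0.2, 0.5, -7.5]
opening: 0.208
grip_force: 30.0
```

Emit:
jog_arm --pt "0 0 0 0 0 0.7 5" --pt "0 0 0 0 0 0.5 5" --pt "0 0 0 0 0 0.3 5" --pt "0 0 0 0 0 0 5"

```text
t: 19.82
eef_pos: [664.4, 145.3, 220.5]
tcp_rot: [3.141, -0.0, 1.073]
ft_force: [-2.9, -1.8, 1.1]
opening: 0.209
grip_force: 30.0
```

Emit:
jog_arm --pt "0 0 0 0 0 0.3 5" --pt "0 0 0 0 0 0 30" --pt "0 0 0 0 0 0 60" --pt "0 0 0 0 0 0 95" --pt "0 0 0 0 0 0 95" --pt "0 0 0 0 0 0 95" --pt "0 0 0 0 0 -15 95" --pt "0 0 0 0 0 -35 95" --pt "0 0 0 0 0 -30 95" --pt "0 0 0 0 0 -5 95"

```text
t: 21.08
eef_pos: [664.8, 145.4, 307.9]
tcp_rot: [3.138, -0.003, 1.073]
ft_force: [-0.3, 1.0, -0.5]
opening: 0.998
grip_force: 0.0
```

Emit:
jog_arm --pt "0 0 -10.3 0 0 0 95" --pt "0 0 -10.3 0 0 0 95" --pt "0 0 -10.3 0 0 0 95" --pt "0 0 -10.3 0 0 0 95" --pt "0 0 -10.3 0 0 0 95" --pt "0 0 0 0 0 0 95"

```text
t: 21.82
eef_pos: [664.2, 145.4, 304.2]
tcp_rot: [-3.141, -0.0, 1.971]
ft_force: [-0.6, 0.2, -0.1]
opening: 1.0
grip_force: 0.0
```

```bash
python3 go.py 655 -132 290 113
```

```text
t 21.82 pos [664.2 145.4 304.2] rot [-180.    -0.   112.9] F [-0.6  0.2 -0.1] grip 1.0001646986808121 0.0
turn [-0.  -0.  -0.1] shift after [-251.7 -116.8   14.2] tool-axes now [-251.9 -116.5   14.3]
```

Emit:
jog_arm --pt "0 0 0 -16 -8 0 95" --pt "0 0 0 -34 -16 2 95" --pt "0 0 0 -40 -18 2 95" --pt "0 0 0 -40 -18 2 95" --pt "0 0 0 -40 -18 2 95" --pt "0 0 0 -36 -17 2 95" --pt "0 0 0 -26 -12 2 95" --pt "0 0 0 -14 -6 2 95" --pt "0 0 0 -6 -3 0 95" --pt "0 0 0 0 0 0 95"

```text
t: 23.08
eef_pos: [655.9, -131.8, 290.7]
tcp_rot: [-3.142, -0.0, 1.971]
ft_force: [0.6, 0.5, 0.1]
opening: 0.994
grip_force: 0.0
```

```bash
python3 go.py 655 -132 198 113
python3 - <<'E'
from h import *
np.set_printoptions(precision=1,suppress=True)
im=env.read_camera("wrist"); save(im,"w3"); np.savez("w3.npz",**im)
P=cloud(im); c=np.array([655.,-132]); d=np.array([np.cos(np.radians(113)),np.sin(np.radians(113))]);n=np.array([d[1],-d[0]])
S=P[(P[...,2]>110)&(P[...,2]<155)&(np.hypot(P[...,0]-c[0],P[...,1]-c[1])<80)]
t=(S[:,:2]-c)@d;m=(S[:,:2]-c)@n
for k in range(-70,71,10):
    q=abs(t-k)<5
    if q.sum()>2: print(k,q.sum(),np.median(m[q]),np.median(S[q][:,2]))
E
```

```text
t 23.07 pos [ 655.9 -131.8  290.7] rot [-180.   -0.  113.] F [0.6 0.5 0.1] grip 0.9943222053786914 0.0
turn [-0. -0. -0.] shift after [ 0.1 -1.  92.7] tool-axes now [ 0.1 -1.  92.7]
-50 26 0.05567025892498609 132.58027559515767
-40 113 -0.3101782569185062 135.58706300102165
-30 131 -0.27051105573742473 141.22704703948753
-20 163 -0.25293303907808556 142.8876190871652
-10 162 -0.2325124437333232 142.7954328733426
0 171 -0.2118334411016582 142.9750338143975
10 172 -0.19153121473179685 142.79528488564227
20 180 -0.16936194858262044 142.8566126903173
30 201 -0.15969337290919783 139.44902092649664
40 191 -0.16452931680136865 133.9233097455901
50 179 -0.16771197401440546 128.07162403025168
60 75 -0.1928976391287862 115.09072450193821
```

View pics/w3.png

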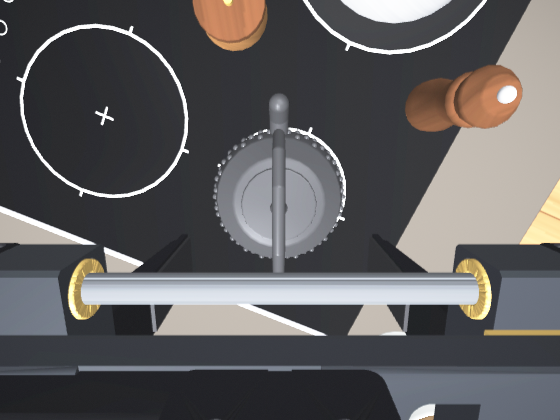

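The teapot bar is aligned at column 279, and the depth profile puts its axis within 1 mm of the target. The empty middle ring shows at (104,110).

Emit:
jog_arm --pt "0 0 0 0 -1 15 95" --pt "0 0 0 0 0 25 95" --pt "0 0 0 0 0 25 95" --pt "0 0 0 0 0 17 95" --pt "0 0 0 0 0 8 70" --pt "0 0 0 0 0 3 50" --pt "0 0 0 0 0 0 30" --pt "0 0 0 0 0 0 10" --pt "0 0 0 0 0 0 0" --pt "0 0 0 0 0 0 0"

```text
t: 24.38
eef_pos: [655.1, -132.4, 198.0]
tcp_rot: [3.141, 0.0, 1.972]
ft_force: [0.5, -0.3, 1.0]
opening: 0.428
grip_force: 0.0
```

Emit:
jog_arm --pt "0 0 0 0 0 0 0" --pt "0 0 0 0 0 0 0" --pt "0 0 0 0 0 0 0" --pt "0 0 0 0 0 0 0" --pt "0 0 0 0 0 0 0" --pt "0 0 0 0 0 0 0" --pt "0 0 0 0 0 0 0" --pt "0 0 0 0 0 0 0"

```text
t: 25.38
eef_pos: [655.1, -132.3, 197.7]
tcp_rot: [3.141, 0.0, 1.972]
ft_force: [2.3, 0.1, -0.7]
opening: 0.099
grip_force: 30.0
```

```bash
python3 -c "
from rf import *
im=dict(np.load('w3.npz')); print(ringfit(im,np.array([450.5,-132.3]),89),ringfit(im,np.array([661,-135.5]),71.7))"; python3 go.py 450.5 -132 298 113
```

```text
(array([ 450.5, -132.7]), 2214) (array([ 660.5, -135.9]), 388)
t 25.38 pos [ 655.1 -132.3  197.7] rot [180.   0. 113.] F [ 2.3  0.1 -0.7] grip 0.09894431102036656 29.999601244926453
turn [ 0.  0. -0.] shift after [  80.2 -188.2 -100.3] tool-axes now [  80.2 -188.2 -100.3]
```

Emit:
jog_arm --pt "0 0 0 0 0 -4 0" --pt "0 0 0 0 0 -12 0" --pt "0 0 0 0 0 -22 0" --pt "0 0 0 0 0 -22 0" --pt "0 0 0 0 0 -10 0" --pt "0 0 0 6 -14 0 0" --pt "0 0 0 12 -28 0 0" --pt "0 0 0 15 -36 0 0" --pt "0 0 0 15 -36 0 0" --pt "0 0 0 14 -32 0 0"

```text
t: 26.62
eef_pos: [494.8, -132.1, 267.7]
tcp_rot: [-3.141, -0.0, 1.972]
ft_force: [0.4, -1.2, -6.9]
opening: 0.099
grip_force: 30.0
```

Emit:
jog_arm --pt "0 0 0 10 -23 0 0" --pt "0 0 0 5 -12 0 0" --pt "0 0 0 3 -7 0 0" --pt "0 0 0 0 0 0 0" --pt "0 0 0 0 0 0 0"

```text
t: 27.25
eef_pos: [451.4, -132.2, 267.7]
tcp_rot: [3.141, 0.0, 1.972]
ft_force: [-0.4, 0.0, -7.8]
opening: 0.095
grip_force: 30.0
```

```bash
python3 go.py 450.5 -132.5 198 113
```

```text
t 27.25 pos [ 451.4 -132.2  267.7] rot [180.   0. 113.] F [-0.4  0.  -7.8] grip 0.09522185503701935 29.998402297496796
turn [ 0.  0. -0.] shift after [ 0.1 -0.9 69.7] tool-axes now [ 0.1 -1.  69.7]
```

Emit:
jog_arm --pt "0 0 0 0 -1 10 0" --pt "0 0 0 0 0 20 0" --pt "0 0 0 0 0 18 0" --pt "0 0 0 0 0 11 0" --pt "0 0 0 0 0 5 0" --pt "0 0 0 0 0 2 0" --pt "0 0 0 0 0 1 0" --pt "0 0 0 0 0 1 0" --pt "0 0 0 0 0 0.6 0" --pt "0 0 0 0 0 0 0"

```text
t: 28.5
eef_pos: [449.8, -132.5, 199.2]
tcp_rot: [3.142, 0.0, 1.972]
ft_force: [0.1, 0.6, -7.4]
opening: 0.096
grip_force: 30.0
```

Emit:
jog_arm --pt "0 0 0 0 0 0.6 0" --pt "0 0 0 0 0 0.4 0" --pt "0 0 0 0 0 0 0"

```text
t: 28.88
eef_pos: [449.8, -132.5, 198.1]
tcp_rot: [-3.142, 0.0, 1.972]
ft_force: [-0.2, 0.2, -7.6]
opening: 0.094
grip_force: 30.0
```

Emit:
jog_arm --pt "0 0 0 0 0 0.5 0" --pt "0 0 0 0 0 0.3 0" --pt "0 0 0 0 0 0 0"

```text
t: 29.25
eef_pos: [449.9, -132.6, 197.7]
tcp_rot: [3.141, 0.001, 1.972]
ft_force: [-1.4, -1.4, 0.5]
opening: 0.097
grip_force: 30.0
```

Contact: release it, lift, and go back to the coffee pot with yaw 59.

Emit:
jog_arm --pt "0 0 0 0 0 0.3 0" --pt "0 0 0 0 0 0 20" --pt "0 0 0 0 0 0 60" --pt "0 0 0 0 0 0 95" --pt "0 0 0 0 0 0 95" --pt "0 0 0 0 0 0 95" --pt "0 0 0 0 0 -15 95" --pt "0 0 0 0 0 -35 95" --pt "0 0 0 0 0 -35 95" --pt "0 0 0 0 0 -8 95"

```text
t: 30.5
eef_pos: [450.1, -132.6, 291.7]
tcp_rot: [3.139, 0.002, 1.972]
ft_force: [-0.3, -0.5, -0.7]
opening: 0.975
grip_force: 0.0
```

Emit:
jog_arm --pt "0 0 9 0 0 0 95" --pt "0 0 9 0 0 0 95" --pt "0 0 9 0 0 0 95" --pt "0 0 9 0 0 0 95" --pt "0 0 9 0 0 0 95" --pt "0 0 9 0 0 0 95" --pt "0 0 0 0 0 0 95"

```text
t: 31.38
eef_pos: [449.6, -132.4, 289.2]
tcp_rot: [-3.14, 0.0, 1.031]
ft_force: [0.4, -0.3, -0.4]
opening: 0.996
grip_force: 0.0
```

```bash
python3 go.py 453.9 147.6 291 59
```

```text
t 31.38 pos [ 449.6 -132.4  289.2] rot [-179.9    0.    59. ] F [ 0.4 -0.3 -0.4] grip 0.996210943122072 0.0
turn [-0.1  0.   0. ] shift after [ 242.2 -140.6   -1.8] tool-axes now [ 242.3 -140.4   -1.6]
```

Emit:
jog_arm --pt "0 0 0 16 -9 0 95" --pt "0 0 0 34 -20 0 95" --pt "0 0 0 40 -23 0 95" --pt "0 0 0 40 -23 0 95" --pt "0 0 0 40 -23 0 95" --pt "0 0 0 34 -20 0 95" --pt "0 0 0 22 -13 0 95" --pt "0 0 0 11 -6 0 95" --pt "0 0 0 5 -3 0 95" --pt "0 0 0 0 0 0 95"

```text
t: 32.62
eef_pos: [454.4, 146.9, 289.9]
tcp_rot: [-3.142, 0.0, 1.03]
ft_force: [-0.3, -0.7, -0.6]
opening: 0.996
grip_force: 0.0
```

```bash
python3 go.py 453.9 147.6 145.5 59
python3 - <<'E'
from h import *
im=env.read_camera("wrist"); save(im,"w4"); np.savez("w4.npz",**im)
E
```

```text
t 32.62 pos [454.4 146.9 289.9] rot [-180.    0.   59.] F [-0.3 -0.7 -0.6] grip 0.9956467876833496 0.0
turn [-0.  0.  0.] shift after [  0.3  -0.8 144.4] tool-axes now [  0.3  -0.8 144.4]
```

View pics/w4.png

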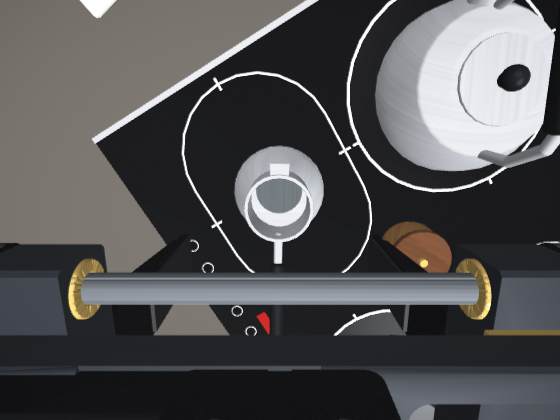

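The coffee pot stands upright on the oval at (279,205), aligned with the fingers.

Emit:
jog_arm --pt "0 0 0 1 -1 20 95" --pt "0 0 0 0 0 30 95" --pt "0 0 0 0 0 30 95" --pt "0 0 0 0 0 30 95" --pt "0 0 0 0 0 20 95" --pt "0 0 0 0 0 10 95" --pt "0 0 0 0 0 4 95" --pt "0 0 0 0 0 0 80" --pt "0 0 0 0 0 0 65" --pt "0 0 0 0 0 0 50"

```text
t: 33.92
eef_pos: [454.3, 148.5, 146.5]
tcp_rot: [3.141, -0.0, 1.03]
ft_force: [-0.5, 0.9, 0.6]
opening: 0.738
grip_force: 0.0
```

Emit:
jog_arm --pt "0 0 0 0 0 0 40" --pt "0 0 0 0 0 0 40" --pt "0 0 0 0 0 0 40" --pt "0 0 0 0 0 0 40" --pt "0 0 0 0 0 0 40"

```text
t: 34.55
eef_pos: [454.3, 148.5, 146.2]
tcp_rot: [3.141, -0.0, 1.03]
ft_force: [0.5, 0.1, 5.4]
opening: 0.619
grip_force: 30.0
```

Emit:
jog_arm --pt "0 0 0 0 0 -5 40" --pt "0 0 0 0 0 -15 40" --pt "0 0 0 0 0 -30 40" --pt "0 0 0 0 0 -35 40" --pt "0 0 0 0 0 -35 40" --pt "0 0 0 0 0 -25 40" --pt "0 0 0 0 0 -5 40" --pt "0 0 0 0 0 0 40"

```text
t: 35.55
eef_pos: [453.9, 148.4, 295.4]
tcp_rot: [-3.141, 0.001, 1.029]
ft_force: [0.1, -0.3, -2.8]
opening: 0.616
grip_force: 30.0
```

```bash
python3 go.py 660.8 -135.6 295 59
```

```text
t 35.55 pos [453.9 148.4 295.4] rot [-180.    0.   59.] F [ 0.1 -0.3 -2.8] grip 0.6155525547059161 29.999406170099974
turn [-0.  0. -0.] shift after [-136.8  323.7    0.4] tool-axes now [-1.368e+02  3.237e+02  3.000e-01]
```

Emit:
jog_arm --pt "0 0 0 -5 12 0 40" --pt "0 0 0 -11 26 0 40" --pt "0 0 0 -16 38 0 40" --pt "0 0 0 -17 40 0 40" --pt "0 0 0 -17 40 0 40" --pt "0 0 0 -17 40 0 40" --pt "0 0 0 -17 40 0 40" --pt "0 0 0 -16 38 0 40" --pt "0 0 0 -11 26 0 40" --pt "0 0 0 -7 17 0 40"

```text
t: 36.8
eef_pos: [657.3, -131.7, 294.3]
tcp_rot: [-3.14, 0.001, 1.028]
ft_force: [-0.6, 0.8, -3.2]
opening: 0.619
grip_force: 30.0
```

Emit:
jog_arm --pt "0 0 0 -3 6 0 40" --pt "0 0 0 0 0 0 40" --pt "0 0 0 0 0 0 40"

```text
t: 37.17
eef_pos: [660.1, -134.6, 296.2]
tcp_rot: [-3.141, -0.0, 1.03]
ft_force: [0.8, -0.5, -2.8]
opening: 0.62
grip_force: 30.0
```

```bash
python3 go.py 660.8 -135.6 146.2 59
```

```text
t 37.17 pos [ 660.1 -134.6  296.2] rot [-180.   -0.   59.] F [ 0.8 -0.5 -2.8] grip 0.6197422311448562 29.999523921869695
turn [-0. -0.  0.] shift after [ -0.5   1.1 150. ] tool-axes now [ -0.5   1.1 150. ]
```

Emit:
jog_arm --pt "0 0 0 -0.5 1 15 40" --pt "0 0 0 0 0 30 40" --pt "0 0 0 0 0 35 40" --pt "0 0 0 0 0 30 40" --pt "0 0 0 0 0 20 40" --pt "0 0 0 0 0 10 40" --pt "0 0 0 0 0 4 40" --pt "0 0 0 0 0 2 40" --pt "0 0 0 0 0 1 40" --pt "0 0 0 0 0 0 40"

```text
t: 38.42
eef_pos: [661.1, -136.4, 149.5]
tcp_rot: [3.141, -0.0, 1.03]
ft_force: [0.8, -1.3, -3.4]
opening: 0.617
grip_force: 30.0
```

Emit:
jog_arm --pt "0 0 0 0 0 1 40" --pt "0 0 0 0 0 0.6 40" --pt "0 0 0 0 0 0 40"

```text
t: 38.8
eef_pos: [661.0, -136.4, 147.4]
tcp_rot: [3.142, 0.0, 1.029]
ft_force: [0.2, -1.1, -2.3]
opening: 0.616
grip_force: 30.0
```

Emit:
jog_arm --pt "0 0 0 0 0 0.7 40" --pt "0 0 0 0 0 0.5 40" --pt "0 0 0 0 0 0 40"

```text
t: 39.17
eef_pos: [661.0, -136.3, 146.3]
tcp_rot: [3.141, 0.0, 1.03]
ft_force: [0.2, 1.0, -1.8]
opening: 0.619
grip_force: 30.0
```

Emit:
jog_arm --pt "0 0 0 0 0 0.4 40" --pt "0 0 0 0 0 0.4 40" --pt "0 0 0 0 0 0 40"

```text
t: 39.55
eef_pos: [661.0, -136.4, 146.3]
tcp_rot: [3.141, -0.0, 1.03]
ft_force: [-3.1, 0.2, 6.9]
opening: 0.616
grip_force: 30.0
```

Contact: release, lift, then pull back out of the top camera's view.

Emit:
jog_arm --pt "0 0 0 0 0 0 60" --pt "0 0 0 0 0 0 95" --pt "0 0 0 0 0 0 95" --pt "0 0 0 0 0 0 95" --pt "0 0 0 0 0 0 95" --pt "0 0 0 0 0 -20 95" --pt "0 0 0 0 0 -40 95" --pt "0 0 0 0 0 -40 95" --pt "0 0 0 0 0 -40 95" --pt "0 0 0 0 0 -5 95"

```text
t: 40.8
eef_pos: [661.5, -136.4, 295.1]
tcp_rot: [3.135, -0.001, 1.03]
ft_force: [0.6, -0.0, 0.0]
opening: 0.999
grip_force: 0.0
```

Emit:
jog_arm --pt "0 0 0 -20 0 0 95" --pt "0 0 0 -40 0 0 95" --pt "0 0 0 -40 0 0 95" --pt "0 0 0 -45 0 0 95" --pt "0 0 0 -45 0 0 95" --pt "0 0 0 -45 0 0 95" --pt "0 0 0 -45 0 0 95" --pt "0 0 0 -45 0 0 95" --pt "0 0 0 -25 0 0 95" --pt "0 0 0 -5 0 0 95"

```text
t: 42.05
eef_pos: [477.0, -441.6, 289.7]
tcp_rot: [-3.14, -0.0, 1.027]
ft_force: [-0.7, 0.7, 0.5]
opening: 1.0
grip_force: 0.0
```

```bash
cat > f.py <<'E'
from h import *
np.set_printoptions(precision=1,suppress=True)
s=env.state();print(s["t"],s["eef_pos"],s["ft_force"])
im=env.read_camera("top"); save(im,"top1"); np.savez("top1.npz",**im); P=cloud(im)
def blob(n,c,al,zl,zh,R):
    d=np.array([np.cos(np.radians(al)),np.sin(np.radians(al))]);k=np.array([d[1],-d[0]])
    S=P[(P[...,2]>zl)&(P[...,2]<zh)&(np.hypot(P[...,0]-c[0],P[...,1]-c[1])<R)]
    t=(S[:,:2]-c)@d;m=(S[:,:2]-c)@k
    print(n,len(S),"along",np.percentile(t,[1,50,99]),"lat",np.percentile(m,[1,50,99]),"z",np.percentile(S[:,2],[5,50,95]))
blob("kettle grip",(664.3,145),61.5,160,180,60)
blob("teapot bar",(450.5,-132.5),113,137,150,60)
blob("coffee rim",(660.8,-135.6),59,96,106,36)
b=cv2.cvtColor(im["color"],cv2.COLOR_RGB2BGR)[90:315,225:480]
cv2.imwrite("pics/crop1.png",cv2.resize(b,(680,600),interpolation=cv2.INTER_CUBIC))
E
python3 f.py
```

```text
42.05 [ 477.  -441.6  289.7] [-0.7  0.7  0.5]
kettle grip 346 along [-42.7  -2.1  39.1] lat [-10.2  -1.5   9.5] z [163.2 169.3 172.7]
teapot bar 153 along [-38.8   2.2  38.7] lat [-4.3  0.6  5.5] z [138.  142.1 146.1]
coffee rim 141 along [-31.1   5.   34.8] lat [-28.5   0.8  29.4] z [ 97.3 100.7 104.1]
```

View pics/crop1.png

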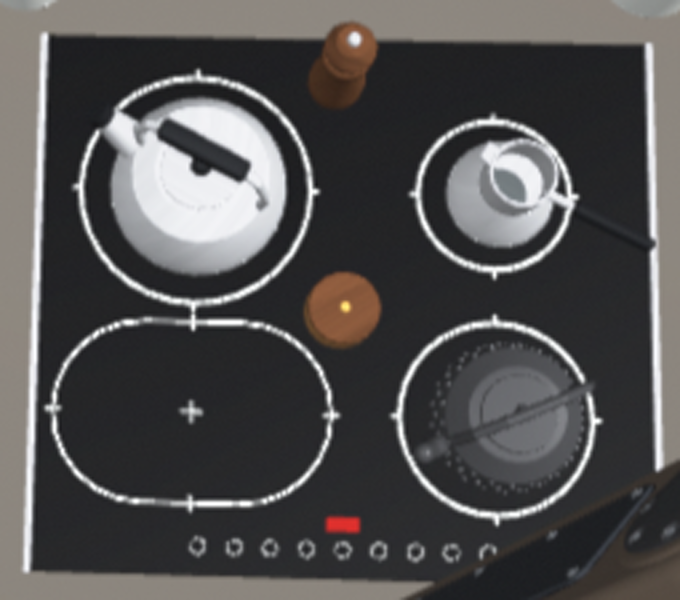

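The kettle is on the large ring (crop 197,190), the coffee pot on the small ring (495,195) and the teapot on the middle ring (497,420). All three measure within about 3 mm of centre and at the right height. The bystanders haven't moved, so I'm handing in.

```bash
python3 -c "
from cell import env
print(env.job_done())"
```

```text
the job is handed in; nothing more can be done
None
```

I moved all three pots and handed in the job at about 42 s; no verdict came back. By my last camera measurement the kettle (largest ring), teapot (middle ring) and coffee pot (smallest ring, parked on the oval on the way) were each upright, released and within about 3 mm of centre, with the bystanders unmoved.

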